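# Take the used filter out of the bench dust extractor

### The arm

A 6-joint arm with a two-finger parallel gripper is mounted at the origin on the work surface; the furniture and walls round the work are solid. World frame = base frame: x ahead of the robot, y to its left, z up, the work surface at z = 0. Lengths are in mm, angles in rad, forces in N, time in s.
With the tool pointing down it reaches from about 275 to 1000 mm from the base axis. Payload 8.4 kg.
Tool frame: the origin (TCP) lies between the finger pads, 19 mm behind the fingertips; this is the grasp point; z points along the fingers, y is the line along which they close (so a half turn about z gives the same grasp; the last joint's range is limited). The gripper opens to 85 mm and grips with 20 to 120 N. Pads are 22 mm wide; open, the fingers measure 114 mm over their backs; the gripper's body (76 mm by 85 mm) begins 54 mm behind the grasp point. The pads swing forward as they close: fully open they stand 13 mm farther back than shut.
Start: joints at [1.23, 0.353, 1.633, -0, 1.155, -0.002], TCP at [207.721, 589.474, 249.981] pointing down, gripper open.
Joint ranges: [-2.63, 2.63], [-0.92, 2.1], [0.06, 2.66], [-1.3, 4.44], [0, 2.69], [-3.02, 3.02]. Speed limits (rad/s): [2.22, 2.22, 2.79, 3.14, 3.14, 3.14].

### API

Orientations are given as [roll, pitch, yaw] about the fixed x, y, z axes, in that order (R = Rz(yaw) Ry(pitch) Rx(roll)).
In Python, from rig import sensors, grab_frame, camera_params, order gives the robot as it stands. The module is installed in compiled form; this text tells all that it offers.
- The arm moves only by the tool move_arm, never from a script. Its argument "motion" is a list of rows, each a list of 7 numbers: the turn, a rotation vector about the tool's x, y, z in shares of 2 rad (1.0 is 2 rad), then the shift along the tool's x, y, z in fractions of the full range, 1 being 500 mm, then the finger opening in m, from 0 to 0.0854. A call has 1 to 8 rows; each row is the pose to reach, as a shift and turn from the pose commanded when the call began, along the tool's axes at that moment; what a row does not reach only later rows make up. A row lasts 1/8 s, in which the tool goes at most 62.5 mm and 10.7 degrees, less where a joint would pass 70% of its speed; a pose out of reach is approached as far as the arm can. Shift and turn numbers lie between -1 and 1, and a call with a number outside is refused. A call with a gripper value outside its range is refused whole. The fingers move at their own pace and stop on an object; "grip_force" is the grip in N (left out, the last holds). Time passes only in rows, so rows that repeat a pose let the fingers close. It gives the time, the measured TCP pose, the force, the opening and the grip force at its end, in the units of the state.
- sensors.sense(): the state, without advancing time (a new reading comes with each control period).
- grab_frame(name): name is "side" or "top"; returns (picture, depth): 480x640x3 uint8, red, green, blue; 480x640 float32, mm along the optical axis (not along the pixel's ray), 0 where there is no reading.
- camera_params(name): a dict with "camera_matrix" (3x3 intrinsics, pixels), "world_from_camera" (4x4, takes a point from camera to world coordinates). Camera axes: x right, y down, z forward; pixel columns grow to the right and rows downward; lengths in mm; the calibration is good to about 2 mm. A picture is of the moment at which its call begins. camera_params takes no time and is no camera call.
- order.sign_off(): hands the job in; it is judged then, once.
The state is a dict: "clock": time; "qpos": joint angles; "qvel": joint speeds; "joint_efforts": joint torques, N m; "eef_pos": TCP position; "tcp_rot": TCP orientation; "contact_force": force on the tool from outside, world axes, zero at the start; "wrist_torque": the same for the moment, N m; "opening": opening from 0.0 (shut) to 1.0 (fully open); "grasp_force": force on a finger pad.
Only numpy, scipy, OpenCV 4.12 (cv2) and the standard library are available. Lean on these libraries where they do the work, as an engineer would, in place of code of your own. Each camera call takes 0.05 s, during which the arm holds its last target. There are 200 camera calls.

### The job

Pinch the two sprung tabs of the filter cartridge together, lift the cartridge out of the dust extractor and set it down upright in the steel tray, lowering it onto the tray floor before you let go. Then slide the extractor's shutter fully closed over the empty bay. Leave the weight, the flat tin and the paste pot where they are.

Things in the scene. Friction and masses are not known exactly. Their poses are not given: they have to be found in the camera images.
- extractor: grey box-shaped bench dust extractor, fixed to the table, 130 (its x) x 270 (its y) x 75 mm high; origin at the centre of its underside; flat deck at z = 75 mm. Hose port on its +x side, grille on its -x side. Two low rails on the deck (tops at z = 80.5 mm, x = +-45 to +-53 mm) run along its y and guide the shutter.
- bay (a point): centre of the cartridge bay at deck height (extractor's x 0, y +65 mm, z 75 mm): a rectangular opening in the deck, 66 (extractor's x) x 95 (y) mm; bay floor 63 mm below this point
- cartridge: white filter cartridge with pleated paper sides, 0.25 kg, at the start snapped into the bay, its axes parallel to the extractor's; origin at the centre of its underside, z up. Lower block 58 (x) x 90 (y) x 40 mm high; above it a core 32 (x) x 80 (y) mm up to z = 62 mm, level with the deck. A grey sprung tab stands on its +x side and another on its -x side. Clear of the extractor when raised 70 mm.
- tab_grip (a point): midpoint between the two tabs (cartridge's x 0, y 0, z 92 mm), a good TCP point with the fingers closing along the cartridge's x, fingertips then 10 mm above the deck. Tabs: upright, 28 mm wide (y), 6 mm thick (x), tops at cartridge z = 105 mm, 42 mm above the deck; 62 mm over their outer faces when free, 44 mm when fully in, where they are solid and can be lifted by.
- tab_far (a joint): how far the tab on the cartridge's +x side is pushed in: 0 = sprung out, 0.009 m = fully in. Its barb hooks under the edge of the deck until it is in by about 4 to 5 mm. It takes 2 N to start and 5.5 N to go fully in; grip the two with 15 to 30 N to pinch and lift.
- tab_near (a joint): the same for the tab on the cartridge's -x side
- shutter (a joint): position of the flat aluminium shutter (90 x 110 x 4 mm plate) that slides on the deck towards the extractor's +y: 0 = fully open, 0.12 m = fully closed over the bay, against its stop. At the start it is clear of the bay. It moves with about 2 N and stays where it is left; the cartridge's tabs block it while the cartridge is in.
- shutter_handle (a point): centre of the top of the shutter's handle, an upright aluminium bar 52 mm (extractor's x) x 12 mm (extractor's y), standing 30 mm above the shutter plate; its top is at z = 110 mm, the top of the plate at z = 80 mm. It can be pushed from its -y side or pinched across its 12 mm.
- tray: shallow open steel tray standing loose on the table, 150 (its x) x 190 (its y) mm, walls 22 mm high and 4 mm thick, floor 4 mm thick; origin at the centre of its underside
- weight_1: wooden turned paperweight with a knob, 52 mm across, 46 mm high; origin at the centre of its underside; leave it alone
- tin_wax: round flat tin, 66 mm across, 22 mm high; origin at the centre of its underside; leave it alone
- paste_pot: white open pot of paste, 65 mm across, 44 mm high; origin at the centre of its underside; leave it alone
Not all that is in view belongs to the job. What is shaped like the cartridge but red is not meant.

How it is judged:
By the outcome, as a careful person would: the job done as asked, in the order asked, and still so for the second after the job is handed in, with the robot touching nothing.
It also fails if it takes over 58 s, if anything falls off the work surface, if the arm or the gripper's body presses on something with over 40 N, if the wrist force passes 120 N, or if a joint passes its speed limit or range.

## Working session

There is one attempt and no reset: what is moved stays moved. The work goes in short steps, Python scripts to look and compute and a tool call to move; the robot and the scene stay as the last step left them, time stands still between calls to the robot, and variables do not carry over. Pictures are saved under pics/ and viewed, at most 10 in all, crops included, and the job is handed in when it is done.

Besides the shell and the picture viewer there is one more tool, called after "Emit:" as a command line: name --pt "numbers of a row" for each row, then --argument value for the rest. move_arm: Moves the arm, as the interface text tells. Its arguments: {"type":"object","properties":{"motion":{"type":"array","items":{"type":"array","items":{"type":"number"}}},"grip_force":{"type":"number"}},"required":["motion"]}

```bash
mkdir -p pics; cat > h.py <<'E'
import numpy as np, cv2
from rig import sensors, grab_frame, camera_params, order
def snap(n,tag):
    p,d=grab_frame(n); np.savez(f'{tag}.npz',p=p,d=d); cv2.imwrite(f'pics/{tag}.png',p[...,::-1]); return p,d
def cloud(n,d):
    c=camera_params(n);K=np.array(c['camera_matrix']);T=np.array(c['world_from_camera'])
    v,u=np.mgrid[:480,:640]
    P=np.stack([(u-K[0,2])/K[0,0]*d,(v-K[1,2])/K[1,1]*d,d],-1)
    W=P@T[:3,:3].T+T[:3,3]; W[d==0]=np.nan
    return W
def load(tag):
    z=np.load(f'{tag}.npz'); return z['p'],z['d']
E
python3 - <<'E'
from h import *
for n in('top','side'):
    snap(n,n+'1'); c=camera_params(n); print(n,np.round(c['camera_matrix'],1).tolist(),np.round(c['world_from_camera'],3).tolist())
a=cv2.imread('pics/top1.png');b=cv2.imread('pics/side1.png')
print(sensors.sense())
E
```

```text
top [[512.8, 0.0, 325.7], [0.0, 512.8, 233.4], [0.0, 0.0, 1.0]] [[0.009, -0.984, 0.18, 358.89], [-1.0, -0.008, 0.004, -9.328], [-0.002, -0.18, -0.984, 1182.58], [0.0, 0.0, 0.0, 1.0]]
side [[451.5, 0.0, 313.3], [0.0, 451.5, 242.6], [0.0, 0.0, 1.0]] [[0.991, -0.072, 0.114, 416.531], [-0.133, -0.376, 0.917, -1109.461], [-0.023, -0.924, -0.382, 558.704], [0.0, 0.0, 0.0, 1.0]]
{'clock': 0.1, 'qpos': array([ 1.22955913e+00,  3.53591498e-01,  1.63407483e+00, -2.61019250e-05,
        1.15522859e+00, -2.41279317e-03]), 'qvel': array([-0.00101819,  0.00074884, -0.00276392, -0.00092328,  0.00087236,
       -0.00061478]), 'joint_efforts': array([ 4.83953900e-04, -6.06363559e+01, -3.42819786e+01,  9.84725057e-05,
        4.07279469e-03, -6.18939652e-06]), 'eef_pos': array([207.60998565, 589.06273639, 249.32243243]), 'tcp_rot': array([-3.14029034e+00,  2.07244220e-05,  2.80277881e+00]), 'contact_force': array([ 0.16194287, -0.16321738,  0.3910554 ]), 'wrist_torque': array([ 0.02199672, -0.02963521, -0.0053303 ]), 'grasp_force': 0.0, 'opening': 1.0019678677529398}
```

View pics/top1.png

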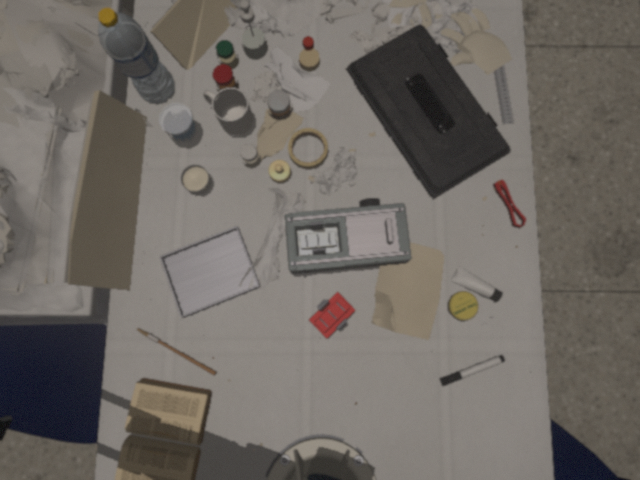

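View pics/side1.png

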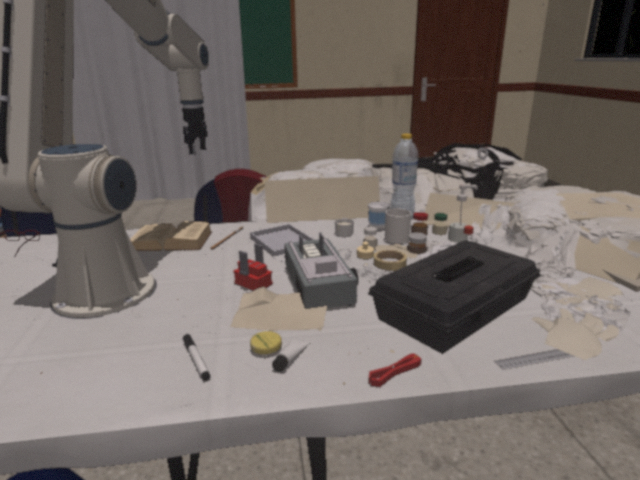

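The top view shows the extractor at (348,238), with its hose port at (370,203), the bay with the white cartridge at (318,240) and the shutter handle at (390,232). The tray is at (210,272).
Things that could be taken for the cartridge: the white one in the bay at (318,240), which I choose, and the red look-alike at (332,315), which I reject. I'll check the choice in one crop.

```bash
python3 - <<'E'
from h import *
p,d=load('top1'); W=cloud('top',d)
c=cv2.resize(p[190:285,265:425],(800,475),interpolation=cv2.INTER_CUBIC)
cv2.imwrite('pics/crop1.png',np.clip(c[...,::-1]*1.5,0,255).astype(np.uint8))
def rect(m,name):
    m=m.astype(np.uint8); n,l,s,ce=cv2.connectedComponentsWithStats(m)
    k=1+np.argmax(s[1:,4]); q=W[l==k][:,:2].astype(np.float32)
    print(name,len(q),cv2.minAreaRect(q),np.nanmedian(W[l==k][:,2]))
z=np.nan_to_num(W[...,2]); v,u=np.mgrid[:480,:640]
roi=(u>270)&(u<425)&(v>190)&(v<285)
print('table z',np.median(z[330:420,250:400]))
rect(roi&(z>60)&(z<135),'extr')
rect(roi&(z>98)&(z<125)&(u>360),'handle')
for r in((u<345),):
    m=(roi&(z>95)&r).astype(np.uint8); n,l,s,ce=cv2.connectedComponentsWithStats(m)
    for k in range(1,n): print('tab',s[k,4],np.nanmean(W[l==k],0).round(1),ce[k].round(1), np.nanmax(W[l==k][:,2]))
rt=(u>155)&(u<268)&(v>220)&(v<322)
rect(rt&(z>12)&(z<35),'traywall')
for m,nm in(((u>160)&(u<262)&(v>225)&(v<318),'x'),): print('tray floor',np.median(z[265:275,200:215]))
E
```

```text
table z -0.3605022709742798
extr 6681 ((565.5081787109375, -50.595550537109375), (149.8226776123047, 270.4439392089844), 5.837858200073242) 76.4606828809217
handle 147 ((564.7681884765625, -140.50392150878906), (51.701656341552734, 12.802958488464355), 5.74909782409668) 108.23379077066511
tab 59 [575.1  15.9 111.7] [316. 224.] 119.46577811905672
tab 54 [519.4  11.  113.4] [318.  249.7] 123.48500692772996
traywall 701 ((482.9495544433594, 261.2455139160156), (150.740966796875, 191.39776611328125), 22.449604034423828) 20.876500030991338
tray floor 3.4123967444646723
```

View pics/crop1.png

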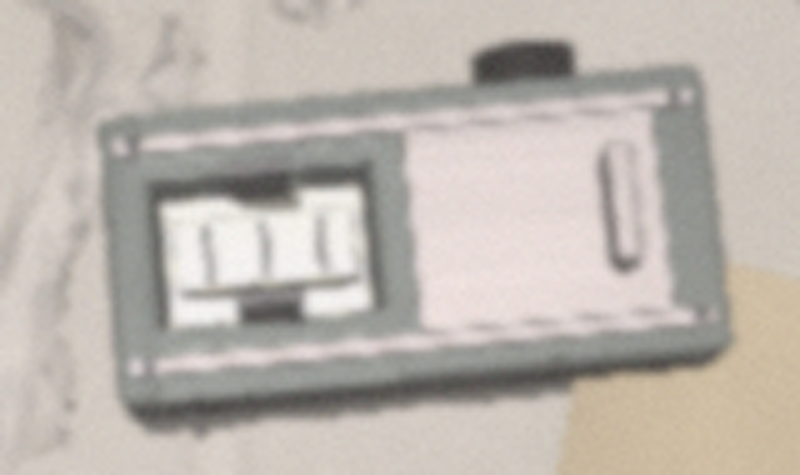

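The crop confirms it: the white pleated cartridge has a grey tab on each side, far at about (316,224) and near at about (318,250) in the full picture. The extractor's yaw is about 0.10, the bay is at about (549,13) and the tray centre at about (483,261). Next I'll compute the approach and check the heights along the path.

```bash
cat >> h.py <<'E'
from scipy.spatial.transform import Rotation as R
def go(x,y,z,yaw):
    s=sensors.sense(); R0=R.from_euler('xyz',s['tcp_rot']); Rt=R.from_euler('xyz',[np.pi,0,yaw])
    print('turn',(R0.inv()*Rt).as_rotvec().round(4),'shift',(R0.inv().apply(np.array([x,y,z])-s['eef_pos'])/1000).round(4))
E
python3 - <<'E'
from h import *
p,d=load('top1');W=cloud('top',d).reshape(-1,3);W=W[~np.isnan(W[:,2])]
a,b=np.array([208,589.]),np.array([549,13.]);n=(b-a)/np.hypot(*(b-a))
t=(W[:,:2]-a)@n; o=(W[:,:2]-a)@[-n[1],n[0]]
m=(abs(o)<150)&(t>0)&(t<670); print('max z',np.percentile(W[m,2],[99,99.9,100]))
go(549,13,200,1.672)
E
```

```text
max z [ 82.73850645 299.64276555 313.09581823]
turn [-1.1000e-03  8.0000e-04  1.1308e+00] shift [-0.5134 -0.4298  0.0499]
```

The rows are not in the units I measure in: shifts go in shares of 500 mm and turns go in shares of 2 rad. I convert before sending: -0.368 m / 0.5 = -0.736, -0.322 m / 0.5 = -0.644, 0.8 rad / 2 = 0.4.

Emit:
move_arm --pt "0 0 0.05 -0.092 -0.076 0 0.085" --pt "0 0 0.1 -0.184 -0.154 0 0.085" --pt "0 0 0.15 -0.276 -0.232 0 0.085" --pt "0 0 0.2 -0.368 -0.308 0 0.085" --pt "0 0 0.25 -0.46 -0.386 0 0.085" --pt "0 0 0.3 -0.552 -0.462 0 0.085" --pt "0 0 0.35 -0.644 -0.54 0 0.085" --pt "0 0 0.4 -0.736 -0.616 0.02 0.085"

```text
clock: 1.1
eef_pos: [453.5, 175.0, 240.5]
tcp_rot: [3.14, 0.0, 2.0]
contact_force: [-0.3, 0.1, -0.3]
opening: 0.995
grasp_force: 0.0
```

```bash
python3 -c "
from h import *
go(549,13,200,1.672)"
```

```text
turn [ 1.600e-03 -2.000e-04  3.275e-01] shift [-0.1871  0.0194  0.0405]
```

To row units: -0.187 m / 0.5 = -0.374, 0.0405 m / 0.5 = 0.081, 0.327 rad / 2 = 0.1635.

Emit:
move_arm --pt "0 0 0.05 -0.1 0.01 0.02 0.085" --pt "0 0 0.1 -0.2 0.02 0.04 0.085" --pt "0 0 0.14 -0.3 0.03 0.06 0.085" --pt "0.0008 0 0.1635 -0.374 0.0388 0.081 0.085" --pt "0.0008 0 0.1635 -0.374 0.0388 0.081 0.085" --pt "0.0008 0 0.1635 -0.374 0.0388 0.081 0.085"

```text
clock: 1.85
eef_pos: [547.8, 15.3, 199.2]
tcp_rot: [-3.139, -0.0, 1.676]
contact_force: [-0.6, 1.4, 0.4]
opening: 0.994
grasp_force: 0.0
```

```bash
python3 -c "
from h import *
s=sensors.sense();print(s['eef_pos'],s['tcp_rot'],s['qpos'])
go(549,13,104,1.672)
p,d=snap('side','side2');W=cloud('side',d)
c=camera_params('side');K=np.array(c['camera_matrix']);T=np.array(c['world_from_camera'])
for n,P in dict(bay=(549,13,75),tabf=(577,16,110),tabn=(521,10,110),handle=(564.8,-140.5,110)).items():
  q=K@(T[:3,:3].T@(np.array(P)-T[:3,3]));print(n,(q[:2]/q[2]).round(1))
cv2.imwrite('pics/crop2.png',cv2.resize(p[170:310,230:400],(780,642))[:600,:,::-1])
"
```

```text
[547.8019788   15.30007939 199.24513728] [-3.13903641e+00 -1.38834799e-04  1.67584502e+00] [ 2.52242252e-02  2.91635017e-01  1.84624373e+00 -7.74596782e-05
  1.00627307e+00 -7.97831174e-02]
turn [-0.0026 -0.0001  0.0038] shift [-0.0024  0.0012  0.0952]
bay [310.8 248.1]
tabf [320.6 235. ]
tabn [300.2 237.3]
handle [325.2 259. ]
```

View pics/crop2.png

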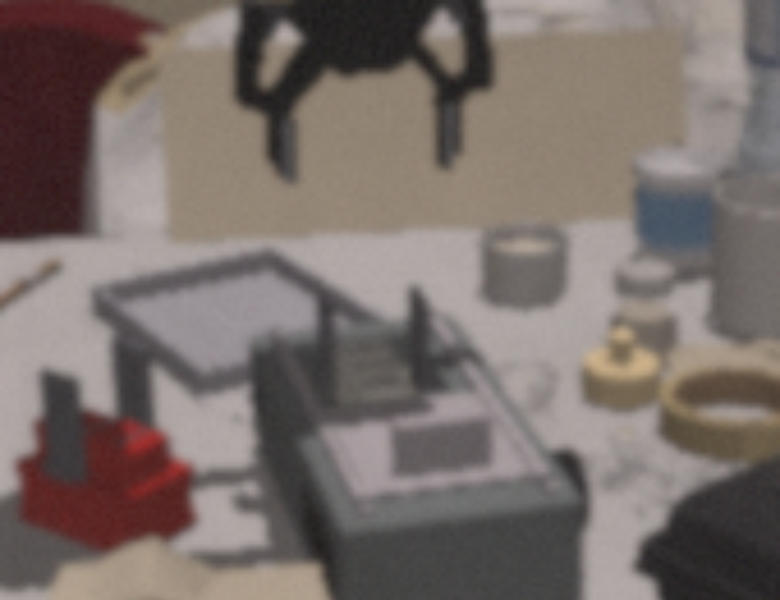

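The side crop shows the open fingers at x 285 and 447, straddling the tabs at 327 and 420, and the calibrated predictions match to about 1 px. I'll descend.

To row units: 0.095 m / 0.5 = 0.19, 0.085 m / 0.5 = 0.17, 0.004 rad / 2 = 0.002.

Emit:
move_arm --pt "-0.0013 0 0.002 -0.0048 0.0024 0.05 0.085" --pt "-0.0013 0 0.002 -0.0048 0.0024 0.1 0.085" --pt "-0.0013 0 0.002 -0.0048 0.0024 0.14 0.085" --pt "-0.0013 0 0.002 -0.0048 0.0024 0.17 0.085" --pt "-0.0013 0 0.002 -0.0048 0.0024 0.19 0.085" --pt "-0.0013 0 0.002 -0.0048 0.0024 0.19 0.085" --pt "-0.0013 0 0.002 -0.0048 0.0024 0.19 0.085" --grip_force 25

```text
clock: 2.78
eef_pos: [550.1, 12.8, 105.1]
tcp_rot: [3.14, 0.0, 1.672]
contact_force: [0.3, -0.4, 0.8]
opening: 0.995
grasp_force: 0.0
```

Emit:
move_arm --pt "0 0 0 0 0 0 0.06" --pt "0 0 0 0 0 0 0.05" --pt "0 0 0 0 0 0 0.04" --pt "0 0 0 0 0 0 0.036" --pt "0 0 0 0 0 0 0.036" --pt "0 0 0 0 0 0 0.036" --pt "0 0 0 0 0 0 0.036" --pt "0 0 0 0 0 0 0.036" --grip_force 25

```text
clock: 3.78
eef_pos: [549.3, 12.6, 105.4]
tcp_rot: [3.141, 0.0, 1.672]
contact_force: [-4.5, -0.4, 12.8]
opening: 0.477
grasp_force: 23.9
```

To row units: -0.075 m / 0.5 = -0.15, -0.06 m / 0.5 = -0.12.

Emit:
move_arm --pt "0 0 0 0 0 -0.006 0.036" --pt "0 0 0 0 0 -0.016 0.036" --pt "0 0 0 0 0 -0.03 0.036" --pt "0 0 0 0 0 -0.05 0.036" --pt "0 0 0 0 0 -0.07 0.036" --pt "0 0 0 0 0 -0.09 0.036" --pt "0 0 0 0 0 -0.12 0.036" --pt "0 0 0 0 0 -0.15 0.036"

```text
clock: 4.78
eef_pos: [549.6, 12.7, 180.7]
tcp_rot: [3.14, 0.0, 1.672]
contact_force: [-0.2, -0.7, -2.9]
opening: 0.469
grasp_force: 26.1
```

Emit:
move_arm --pt "0 0 0 0 0 -0.03 0.036" --pt "0 0 0 0 0 -0.05 0.036" --pt "0 0 0 0 0 -0.05 0.036"

```text
clock: 5.15
eef_pos: [550.0, 12.7, 205.4]
tcp_rot: [3.139, 0.0, 1.672]
contact_force: [-0.4, -1.2, -2.9]
opening: 0.472
grasp_force: 26.1
```

```bash
python3 -c "
from h import *
p,d=snap('side','side3')
cv2.imwrite('pics/crop3.png',cv2.resize(p[170:310,230:400],(780,642))[:600,:,::-1])
go(483,261,200,1.672+.29)
print(sensors.sense()['opening'],sensors.sense()['grasp_force'],sensors.sense()['contact_force'])
"
```

```text
turn [ 0.0015  0.0005 -0.2902] shift [ 0.2538 -0.0413  0.0046]
0.47529277403532033 26.115303933620453 [-0.06985837 -0.32230768 -3.37785513]
```

View pics/crop3.png

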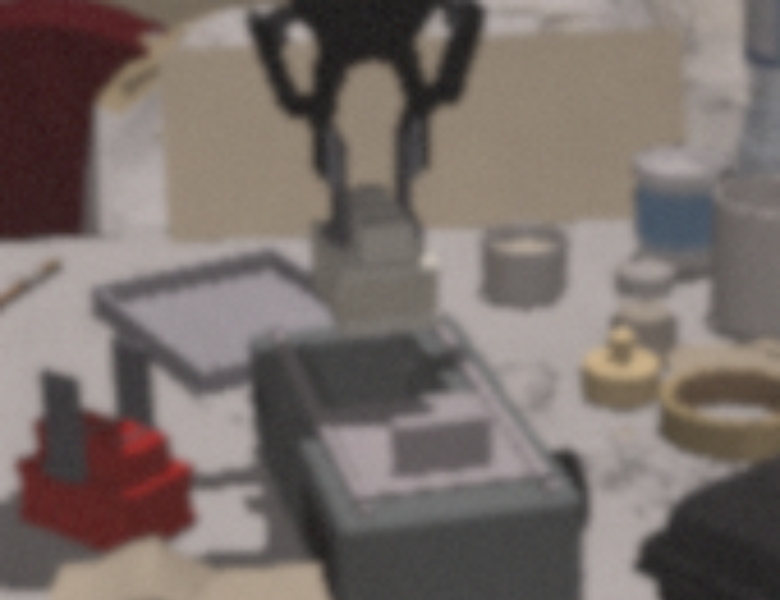

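The crop shows the cartridge hanging upright from the fingers at (375,270), with the bay below it empty. Moving to the tray.

To row units: 0.254 m / 0.5 = 0.508, 0.242 m / 0.5 = 0.484, -0.29 rad / 2 = -0.145.

Emit:
move_arm --pt "0 0 -0.02 0.05 -0.008 0 0.036" --pt "0 0 -0.04 0.12 -0.02 0 0.036" --pt "0 0 -0.06 0.2 -0.032 0 0.036" --pt "0 0 -0.085 0.28 -0.046 0 0.036" --pt "0 0 -0.105 0.36 -0.06 0 0.036" --pt "0 0 -0.125 0.43 -0.072 0 0.036" --pt "0 0 -0.14 0.484 -0.08 0 0.036" --pt "0 0 -0.145 0.508 -0.082 0.01 0.036"

```text
clock: 6.2
eef_pos: [482.7, 262.4, 198.8]
tcp_rot: [3.141, 0.001, 1.964]
contact_force: [0.1, 0.4, -2.1]
opening: 0.474
grasp_force: 26.1
```

Emit:
move_arm --pt "0 0 0 0 0 0.04 0.036" --pt "0 0 0 0 0 0.08 0.036" --pt "0 0 0 0 0 0.12 0.036" --pt "0 0 0 0 0 0.15 0.036" --pt "0 0 0 0 0 0.164 0.036" --pt "0 0 0 0 0 0.17 0.036" --pt "0 0 0 0 0 0.17 0.036"

```text
clock: 7.08
eef_pos: [483.5, 261.3, 114.6]
tcp_rot: [3.14, 0.001, 1.962]
contact_force: [-0.4, -0.1, -1.7]
opening: 0.473
grasp_force: 26.1
```

```bash
python3 -c "
from h import *
s=sensors.sense();print(s['eef_pos'],s['contact_force'],s['opening'],s['tcp_rot'])
p,d=snap('side','side4')
cv2.imwrite('pics/crop4.png',cv2.resize(p[170:270,220:350],(780,600),interpolation=cv2.INTER_CUBIC)[:,:,::-1])
"
```

```text
[483.50164738 261.31443604 114.6088651 ] [-0.39139803 -0.06862221 -1.72715927] 0.4733761936946159 [3.14023837e+00 5.09182348e-04 1.96168194e+00]
```

View pics/crop4.png

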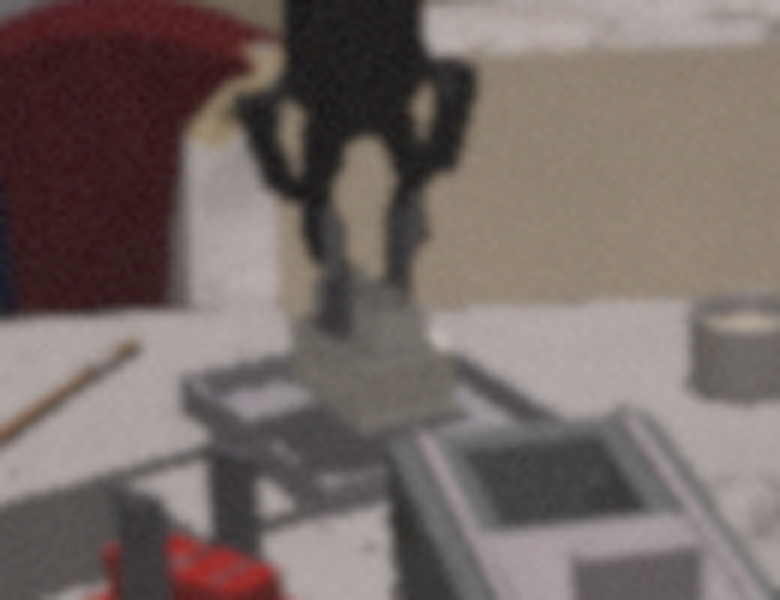

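The cartridge (375,360 in the crop) is over the tray with its underside about 17 mm above the floor. Lowering in small steps.

To row units: 0.015 m / 0.5 = 0.03, 0.014 m / 0.5 = 0.028.

Emit:
move_arm --pt "0 0 0 0 0 0.012 0.036" --pt "0 0 0 0 0 0.022 0.036" --pt "0 0 0 0 0 0.028 0.036" --pt "0 0 0 0 0 0.03 0.036" --pt "0 0 0 0 0 0.03 0.036"

```text
clock: 7.75
eef_pos: [483.2, 261.3, 99.3]
tcp_rot: [3.141, 0.001, 1.962]
contact_force: [-0.5, -0.9, -2.8]
opening: 0.475
grasp_force: 26.1
```

To row units: 0.002 m / 0.5 = 0.004, 0.001 m / 0.5 = 0.002.

Emit:
move_arm --pt "0 0 0 0 0 0.002 0.036" --pt "0 0 0 0 0 0.004 0.036" --pt "0 0 0 0 0 0.004 0.036"

```text
clock: 8.12
eef_pos: [483.4, 261.2, 97.7]
tcp_rot: [3.14, 0.001, 1.962]
contact_force: [-0.2, -1.2, 3.8]
opening: 0.469
grasp_force: 26.9
```

The force went from -2.8 to +3.8 N, so the cartridge is on the tray floor. Releasing, then retreating.

To row units: 0.0005 m / 0.5 = 0.001.

Emit:
move_arm --pt "0 0 0 0 0 0.001 0.044" --pt "0 0 0 0 0 0.001 0.05" --pt "0 0 0 0 0 0.001 0.058" --pt "0 0 0 0 0 0.001 0.066" --pt "0 0 0 0 0 0.001 0.076" --pt "0 0 0 0 0 0.001 0.085" --pt "0 0 0 0 0 0.001 0.085" --pt "0 0 0 0 0 0.001 0.085"

```text
clock: 9.12
eef_pos: [483.3, 261.3, 96.9]
tcp_rot: [3.141, 0.001, 1.962]
contact_force: [-0.7, 0.6, -0.3]
opening: 0.997
grasp_force: 0.0
```

To row units: -0.12 m / 0.5 = -0.24, -0.09 m / 0.5 = -0.18.

Emit:
move_arm --pt "0 0 0 0 0 -0.02 0.085" --pt "0 0 0 0 0 -0.06 0.085" --pt "0 0 0 0 0 -0.12 0.085" --pt "0 0 0 0 0 -0.18 0.085" --pt "0 0 0 0 0 -0.24 0.085" --pt "0 0 0 0 0 -0.24 0.085"

```text
clock: 9.88
eef_pos: [484.5, 262.0, 219.9]
tcp_rot: [3.136, 0.0, 1.962]
contact_force: [0.1, 0.7, 0.3]
opening: 0.996
grasp_force: 0.0
```

```bash
python3 -c "
from h import *
p,d=snap('top','top5');W=cloud('top',d);z=np.nan_to_num(W[...,2]);v,u=np.mgrid[:480,:640]
p2,d2=snap('side','side5');
cv2.imwrite('pics/crop5.png',np.hstack([cv2.resize(p[190:340,150:300],(400,400)),cv2.resize(p2[170:290,220:340],(400,400))])[:,:,::-1])
go(566.5,-155,215,.101+np.pi)
go(566.5,-155,215,.101)
print(sensors.sense()['qpos'])
"
```

```text
turn [ 9.0000e-04  1.3000e-03 -1.2808e+00] shift [-0.4166 -0.0814  0.0021]
turn [ 1.4000e-03 -1.0000e-03  1.8608e+00] shift [-0.4166 -0.0814  0.0021]
[ 4.93363593e-01  2.70459839e-01  1.83038956e+00 -7.22180549e-04
  1.03935059e+00  1.02759222e-01]
```

View pics/crop5.png

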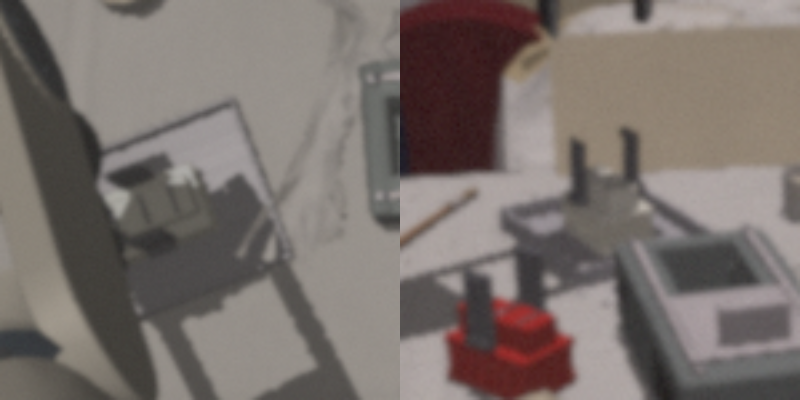

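The cartridge stands upright in the tray, on the left at (160,215) and on the right at (605,205), and the fingers are clear. Next is the shutter, pushed with closed fingers from the handle's -y side.

```bash
python3 -c "
from h import *
go(568.8,-180.3,200,1.672)
p,d=load('top1');W=cloud('top',d)
m=(abs(W[...,0]-569)<70)&(abs(W[...,1]+190)<70)&(W[...,1]<-187);print('max z near',np.nanmax(W[m][:,2]))
"
```

```text
turn [0.0015 0.0003 0.2898] shift [-0.4409 -0.089   0.0171]
max z near 76.09923836045118
```

To row units: -0.4 m / 0.5 = -0.8, -0.355 m / 0.5 = -0.71, 0.29 rad / 2 = 0.145.

Emit:
move_arm --pt "0 0 0.015 -0.06 -0.012 0 0.06" --pt "0 0 0.035 -0.17 -0.034 0 0.03" --pt "0 0 0.055 -0.28 -0.056 0 0" --pt "0 0 0.075 -0.39 -0.08 0 0" --pt "0 0 0.095 -0.5 -0.102 0 0" --pt "0 0 0.115 -0.61 -0.124 0 0" --pt "0 0 0.13 -0.71 -0.144 0 0" --pt "0 0 0.145 -0.8 -0.162 0 0"

```text
clock: 10.98
eef_pos: [560.0, -141.2, 215.7]
tcp_rot: [-3.141, -0.0, 1.67]
contact_force: [0.1, -1.1, -0.2]
opening: 0.004
grasp_force: 0.0
```

To row units: -0.041 m / 0.5 = -0.082, -0.03 m / 0.5 = -0.06.

Emit:
move_arm --pt "0 0 0 -0.06 -0.012 0 0" --pt "0 0 0 -0.082 -0.016 0.02 0" --pt "0 0 0 -0.082 -0.016 0.034 0" --pt "0 0 0 -0.082 -0.016 0.034 0" --pt "0 0 0 -0.082 -0.016 0.034 0"

```text
clock: 11.6
eef_pos: [557.0, -180.0, 200.0]
tcp_rot: [3.141, 0.0, 1.673]
contact_force: [0.5, -0.2, 0.5]
opening: 0.001
grasp_force: 0.0
```

```bash
python3 -c "
from h import *
print(sensors.sense()['eef_pos'])
go(568.8,-180.3,108,1.672)
"
```

```text
[ 557.01577799 -180.00120673  199.98926543]
turn [0.0009 0.     0.001 ] shift [-0.0015  0.0116  0.092 ]
```

To row units: 0.092 m / 0.5 = 0.184, 0.0116 m / 0.5 = 0.0232.

Emit:
move_arm --pt "0 0 0 -0.006 0.0232 0.02 0" --pt "0 0 0 -0.006 0.0232 0.06 0" --pt "0 0 0 -0.006 0.0232 0.11 0" --pt "0 0 0 -0.006 0.0232 0.15 0" --pt "0 0 0 -0.006 0.0232 0.176 0" --pt "0 0 0 -0.006 0.0232 0.184 0" --pt "0 0 0 -0.006 0.0232 0.184 0"

```text
clock: 12.48
eef_pos: [569.2, -182.9, 108.2]
tcp_rot: [3.14, 0.0, 1.672]
contact_force: [-0.2, -0.4, -0.2]
opening: 0.003
grasp_force: 0.0
```

To row units: 0.06 m / 0.5 = 0.12, 0.052 m / 0.5 = 0.104.

Emit:
move_arm --pt "0 0 0 0.012 0 0 0" --pt "0 0 0 0.028 0 0 0" --pt "0 0 0 0.042 0 0 0" --pt "0 0 0 0.056 0 0 0" --pt "0 0 0 0.072 0 0 0" --pt "0 0 0 0.088 0 0 0" --pt "0 0 0 0.104 0 0 0" --pt "0 0 0 0.12 0 0 0"

```text
clock: 13.48
eef_pos: [562.8, -122.7, 108.1]
tcp_rot: [3.14, 0.0, 1.672]
contact_force: [0.5, -1.3, 1.4]
opening: 0.003
grasp_force: 1.0
```

Emit:
move_arm --pt "0 0 0 0.016 0 0 0" --pt "0 0 0 0.036 0 0 0" --pt "0 0 0 0.056 0 0 0" --pt "0 0 0 0.076 0 0 0" --pt "0 0 0 0.096 0 0 0" --pt "0 0 0 0.116 0 0 0" --pt "0 0 0 0.132 0 0 0" --pt "0 0 0 0.144 0 0 0"

```text
clock: 14.48
eef_pos: [555.4, -51.0, 108.0]
tcp_rot: [3.141, 0.0, 1.672]
contact_force: [1.8, -1.8, 0.4]
opening: -0.002
grasp_force: 0.9
```

To row units: 0.01 m / 0.5 = 0.02, 0.008 m / 0.5 = 0.016.

Emit:
move_arm --pt "0 0 0 0.006 0 0 0" --pt "0 0 0 0.012 0 0 0" --pt "0 0 0 0.016 0 0 0" --pt "0 0 0 0.02 0 0 0"

```text
clock: 14.98
eef_pos: [554.4, -41.6, 107.9]
tcp_rot: [3.141, 0.0, 1.672]
contact_force: [0.3, -2.0, 0.9]
opening: 0.0
grasp_force: 0.8
```

Emit:
move_arm --pt "0 0 0 0.002 0 0 0" --pt "0 0 0 0.004 0 0 0" --pt "0 0 0 0.006 0 0 0" --pt "0 0 0 0.006 0 0 0"

```text
clock: 15.48
eef_pos: [554.3, -39.5, 108.0]
tcp_rot: [3.141, 0.002, 1.672]
contact_force: [1.3, -7.5, -1.4]
opening: 0.004
grasp_force: 3.9
```

To row units: 0.002 m / 0.5 = 0.004, 0.001 m / 0.5 = 0.002.

Emit:
move_arm --pt "0 0 0 0.002 0 0 0" --pt "0 0 0 0.004 0 0 0" --pt "0 0 0 0.004 0 0 0"

```text
clock: 15.85
eef_pos: [554.3, -39.3, 108.1]
tcp_rot: [3.14, 0.005, 1.673]
contact_force: [2.2, -18.8, -0.4]
opening: 0.003
grasp_force: 9.6
```

The force rose to 19 N with no further motion, so the shutter is against its stop. Backing off and lifting clear.

To row units: -0.16 m / 0.5 = -0.32, -0.005 m / 0.5 = -0.01.

Emit:
move_arm --pt "0 0 0 -0.01 0 0 0" --pt "0 0 0 -0.03 0 0 0" --pt "0 0 0 -0.05 0 -0.02 0" --pt "0 0 0 -0.06 0 -0.08 0" --pt "0 0 0 -0.08 0 -0.16 0" --pt "0 0 0 -0.16 0 -0.24 0" --pt "0 0 0 -0.26 0 -0.28 0" --pt "0 0 0 -0.32 0 -0.3 0"

```text
clock: 16.85
eef_pos: [570.5, -198.3, 260.6]
tcp_rot: [3.138, 0.002, 1.671]
contact_force: [0.4, 0.9, 0.1]
opening: -0.001
grasp_force: 0.0
```

```bash
python3 -c "
from h import *
p,d=snap('top','top6');W=cloud('top',d);z=np.nan_to_num(W[...,2]);v,u=np.mgrid[:480,:640]
p2,d2=snap('side','side6')
cv2.imwrite('pics/crop6.png',np.hstack([cv2.resize(p[190:340,150:350],(400,300)),cv2.resize(p2[170:320,220:420],(400,300))])[:,:,::-1])
m=(z>98)&(z<118)&(W[...,1]>-100)&(W[...,1]<60)&(abs(W[...,0]-555)<60)
print(m.sum(),np.nanmean(W[m],0))
"
```

```text
140 [552.27223789 -21.62602731 108.27030205]
```

View pics/crop6.png

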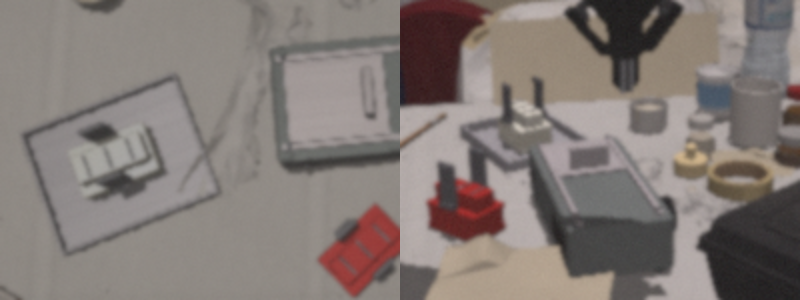

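The shutter covers the bay, with its handle at (368,92) after travelling about 119.5 mm. The cartridge stands upright near the middle of the tray at (115,160), the other things look undisturbed, and the arm is clear.

```bash
python3 -c "
from rig import order
print(order.sign_off())"
```

```text
the job is handed in; nothing more can be done
None
```

The cartridge stands upright in the steel tray, the shutter is pushed closed against its stop, the weight, tin and pot were left alone, and the job was handed in after about 17 s of the 58 s allowed.

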